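# Balance the centrifuge rotor

## Task

This six-place centrifuge rotor has been loaded out of balance: the jars were weighed out as equal pairs (two with red lids, two with white, two with blue), and the two jars of a pair have to sit straight across the hub from each other. Rearrange the jars among the rotor's six buckets, which are all taken, using the clear grey mat as a spare place on the way, until every pair sits opposite and each jar is upright and fully down in a bucket of its own. Do not tip any jar over, and leave the glass beaker and the flask where they stand.

Things in the scene. Friction and masses are not known exactly. Their poses are not given: they have to be found in the camera images.
- rotor: Fixed six-place centrifuge rotor, 268 mm across; it cannot turn. Origin on the worktop on the hub axis, z up. Six upright round steel buckets, axes 98 mm from the hub axis at 0, 60, .. 300 degrees from its x axis. Bucket floor 31 mm above worktop, rim 52; 58 mm wide inside, flared to 66 at the rim (72 outside). Hub: radius 36 mm at foot, 19 at top, 66 mm high. All buckets full at the start.
- red_1: One of two like red-lidded jars (either may stand for the other): closed white plastic sample jar, ribbed red screw lid, 90 g. Round, 57 mm tall; lid 49 mm across from 42 mm up to the top, body 46 mm across below. Origin at the centre of its underside, z up. Starts upright in a rotor bucket; grip across the lid from above.
- red_2: One of two like red-lidded jars (either may stand for the other): closed white plastic sample jar, ribbed red screw lid, 90 g. Round, 57 mm tall; lid 49 mm across from 42 mm up to the top, body 46 mm across below. Origin at the centre of its underside, z up. Starts upright in a rotor bucket; grip across the lid from above.
- white_1: One of two like white-lidded jars (either may stand for the other): closed white plastic sample jar, ribbed white screw lid, 70 g. Round, 57 mm tall; lid 49 mm across from 42 mm up to the top, body 46 mm across below. Origin at the centre of its underside, z up. Starts upright in a rotor bucket; grip across the lid from above.
- white_2: One of two like white-lidded jars (either may stand for the other): closed white plastic sample jar, ribbed white screw lid, 70 g. Round, 57 mm tall; lid 49 mm across from 42 mm up to the top, body 46 mm across below. Origin at the centre of its underside, z up. Starts upright in a rotor bucket; grip across the lid from above.
- blue_1: One of two like blue-lidded jars (either may stand for the other): closed white plastic sample jar, ribbed blue screw lid, 110 g. Round, 59 mm tall; lid 53 mm across from 43 mm up to the top, body 50 mm across below. Origin at the centre of its underside, z up. Starts upright in a rotor bucket; grip across the lid from above.
- blue_2: One of two like blue-lidded jars (either may stand for the other): closed white plastic sample jar, ribbed blue screw lid, 110 g. Round, 59 mm tall; lid 53 mm across from 43 mm up to the top, body 50 mm across below. Origin at the centre of its underside, z up. Starts upright in a rotor bucket; grip across the lid from above.
- mat: Flat grey square bench mat, 120 x 120 x 3 mm, fixed on the worktop to the left of the rotor, clear of other things: a free spot to stand a jar on. Origin under its centre, on the worktop.
- beaker: Empty clear glass beaker, 54 mm across, 68 mm tall, loose, standing on the worktop to the right of the rotor; a bystander, to be left alone. Origin at the centre of its underside.
- flask: Clear glass conical flask, 65 mm across at the foot, 97 mm tall, loose, standing on the worktop behind, between rotor and mat; a bystander, to be left alone. Origin at the centre of its underside.
Mind the look-alikes: they are no part of the job. Leave any pink look-alike of the red_1 alone. Leave any green or turquoise look-alike of the blue_2 alone.

How it is judged (in metres and radians):
At the end, for the whole second after the job is handed in: Each jar stands at rest fully down in its own rotor bucket (underside within 4 mm of the floor, centre within 12 mm of the bucket circle, tilt under 0.1 rad), and the two jars of each lid colour are straight across the hub (over 183 mm apart) (z of red_1 in the frame of rotor between 0.027 and 0.035 m and horizontal distance between red_1 and rotor between 0.086 and 0.11 m and angle between each of red_1, red_2, white_1, white_2, blue_1, blue_2's own z axis and vertical below 0.1 rad and linear speed of each of red_1, red_2, white_1, white_2, blue_1, blue_2 below 0.02 m/s and angular speed of each of red_1, red_2, white_1, white_2, blue_1, blue_2 below 0.2 rad/s and z of red_2 in the frame of rotor between 0.027 and 0.035 m and horizontal distance between red_2 and rotor between 0.086 and 0.11 m and z of white_1 in the frame of rotor between 0.027 and 0.035 m and horizontal distance between white_1 and rotor between 0.086 and 0.11 m and z of white_2 in the frame of rotor between 0.027 and 0.035 m and horizontal distance between white_2 and rotor between 0.086 and 0.11 m and z of blue_1 in the frame of rotor between 0.027 and 0.035 m and horizontal distance between blue_1 and rotor between 0.086 and 0.11 m and z of blue_2 in the frame of rotor between 0.027 and 0.035 m and horizontal distance between blue_2 and rotor between 0.086 and 0.11 m and horizontal distance between red_1 and red_2 above 0.183 m and horizontal distance between white_1 and white_2 above 0.183 m and horizontal distance between blue_1 and blue_2 above 0.183 m); the robot touches nothing.
It fails at once if a jar is tipped over (leans more than 0.7 rad) (angle between any of red_1, red_2, white_1, white_2, blue_1, blue_2's own z axis and vertical above 0.7 rad).
It fails at once if the beaker or the flask is shifted by more than 20 mm (distance of any of beaker, flask from where it was at the start of the episode above 0.02 m).
It also fails if it takes over 102 s, if anything falls off the work surface, if the arm or the gripper's body presses on something with over 40 N, if the wrist force passes 120 N, or if a joint passes its speed limit or range.

## Robot

A 7-joint arm with a two-finger parallel gripper is mounted at the origin on a cart in front of the work surface, level with it; the furniture and walls round the work are solid. World frame = base frame: x ahead of the robot, y to its left, z up, the work surface at z = 0. Lengths are in m, angles in degrees, forces in N, time in s.
With the tool pointing down it reaches from about 0.4 to 0.9 m from the base axis. Payload 5.6 kg.
Tool frame: the origin (TCP) lies between the finger pads; the fingertips stand 8 mm ahead of it and the grasp point (between the pads) lies 11 mm behind it; z points along the fingers, y is the direction in which the jaws open and shut (so a half turn about z gives the same grasp; the last joint's range is limited). The gripper opens to 92 mm and grips with 3 to 60 N. Pads are 20 mm wide; open, the fingers measure 128 mm over their backs; the gripper's body (75 mm by 189 mm) begins 69 mm behind the grasp point.
Start: joints at [-76.318, 26.786, -0.665, 91.828, 0.344, 61.387, -3.226], TCP at [0.181, 0.624, 0.223] pointing down, gripper open.
Joint ranges: [-144.91, 144.91], [-17.63, 115.5], [-89.93, 88.59], [15.96, 139.68], [-74.01, 254.01], [8.47, 105.57], [-167.45, 167.45]. Speed limits (degrees/s): [147.25, 147.25, 180, 180, 180, 180, 180].

## Interface

Orientations are given as a 3x3 rotation matrix whose columns are the frame's x, y, z axes.
In Python, from plant import arm gives the robot as it stands.
- The arm moves only by the tool move_arm, never from a script. Its argument "targets" is a list of rows, each a list of 4 numbers: the shift along the tool's x, y, z in mm, then the turn about the tool's z in rad. A call has 1 to 12 rows; each row shifts and turns the pose as measured when the row begins, along the tool's axes as they then stand; what a row does not reach is not made up. A row lasts 1/8 s, in which the tool goes at most 62.5 mm and 10.7 degrees, less where a joint would pass 70% of its speed; a pose out of reach is approached as far as the arm can. A call with a gripper value outside its range is refused whole. "jaw" is the opening, from 0 (shut) to 1 (fully open), set as the call begins (left out, the last holds). The fingers move at their own pace and stop on an object; "force" is the grip in N (left out, the last holds). Time passes only in rows, so rows that do not move let the fingers close. It gives the time, the measured TCP pose, the force and the opening at its end, in the units of the state.
- arm.observe(): the state, without advancing time (a new reading comes with each control period).
- arm.camera(name): name is "scene" or "top" or "wrist"; returns the picture (420x560x3 uint8, red, green, blue); there is no depth.
- arm.camera_info(name): a dict with "K" (3x3 intrinsics, pixels), "R" (3x3) and "t" (3): a world point X has camera coordinates R X + t. Camera axes: x right, y down, z forward; pixel columns grow to the right and rows downward; lengths in m; the calibration is good to about 2 mm. A picture is of the moment at which its call begins: read the wrist's pose just before it. camera_info takes no time and is no camera call; for the wrist camera it gives the pose at the moment of the call.
- arm.job_done(): hands the job in, once; it reports no verdict.
The state is a dict: "time_s": time; "joint_pos": joint angles; "dq": joint speeds; "joint_torque": joint torques, N m; "tool_pos": TCP position; "orientation": TCP orientation; "wrist_force": force on the tool from outside, world axes, zero at the start; "wrist_torque": the same for the moment, N m; "grip_width": finger opening in m.
Only numpy, scipy, OpenCV 4.12 (cv2) and the standard library are available. Lean on these libraries where they do the work, as an engineer would, in place of code of your own. Each camera call takes 0.05 s, during which the arm holds its last target.

## Working session

There is one attempt and no reset: what is moved stays moved. The work goes in short steps, Python scripts to look and compute and a tool call to move; the robot and the scene stay as the last step left them, time stands still between calls to the robot, and variables do not carry over. Pictures are saved under pics/ and viewed, and the job is handed in when it is done.

Besides the shell and the picture viewer there is one more tool, called after "Call:" as name([rows], argument=value, ...), one row to a line, values as JSON. move_arm: Moves the arm, as the interface text tells. Its arguments: {"type":"object","properties":{"targets":{"type":"array"},"jaw":{"type":"number"},"force":{"type":"number"}},"required":["targets"]}

```bash
ls; mkdir -p pics
python3 - <<'E'
from plant import arm
import cv2
s=arm.observe()
print(s['time_s'],s['tool_pos'],s['orientation'],s['grip_width'],s['wrist_force'])
for n in ['top','scene']:
    im=arm.camera(n); cv2.imwrite(f'pics/{n}0.png',im[:,:,::-1])
    i=arm.camera_info(n); print(n,i)
E
```

```text
pics
0.0 [0.18067138 0.623796   0.22165839] [[-9.60526249e-01  2.78189083e-01 -3.98878554e-04]
 [ 2.78189355e-01  9.60524748e-01 -1.70054109e-03]
 [-8.99392448e-05 -1.74437812e-03 -9.99998475e-01]] 0.09243362547839701 [ 0.0884292  -0.20922924  0.83412793]
top {'K': array([[451.22052451,   0.        , 274.59233227],
       [  0.        , 451.22052451, 209.57836018],
       [  0.        ,   0.        ,   1.        ]]), 'R': array([[-0.0271546 , -0.99962295,  0.00407162],
       [-0.99822848,  0.02690057, -0.05306841],
       [ 0.05293887, -0.00550546, -0.99858258]]), 't': array([-0.10934629,  0.49645247,  1.37868094])}
scene {'K': array([[411.3547455 ,   0.        , 278.03382783],
       [  0.        , 411.3547455 , 205.98325648],
       [  0.        ,   0.        ,   1.        ]]), 'R': array([[ 0.83661595, -0.54769135, -0.01038895],
       [-0.36996191, -0.5509389 , -0.7480605 ],
       [ 0.40398259,  0.62968286, -0.66354922]]), 't': array([-0.49277719,  0.17071014,  1.04051566])}
```

View pics/top0.png

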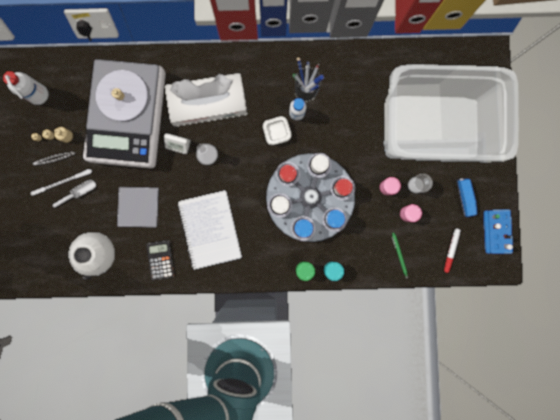

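View pics/scene0.png

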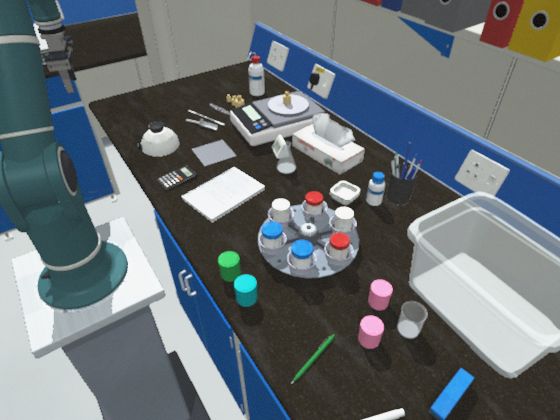

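The top view shows the rotor hub at (311,197). Going round from the far side, the lids are white (320,163), red (343,187), blue (336,219), blue (304,228), white (280,205) and red (288,173). The mat is at (138,207), the flask at (206,154) and the beaker at (420,184). The look-alikes (pink at 390,186 and 411,213; green 305,271; turquoise 334,271) all stand outside the rotor, so they are not part of the job.

A 3-cycle solves it: near blue D → mat, white E → D, red F → E, blue on mat → F. Next I'll measure positions.

```bash
cat > h.py <<'E'
import numpy as np, cv2
from plant import arm
def ray(info,px,z):
    K,R,t=[np.array(info[k]) for k in 'KRt']
    d=R.T@np.linalg.inv(K)@np.array([px[0],px[1],1.]); c=-R.T@t
    return c+d*(z-c[2])/d[2]
def proj(info,X):
    K,R,t=[np.array(info[k]) for k in 'KRt']
    p=K@(R@np.array(X)+t); return p[:2]/p[2]
E
python3 - <<'E'
from h import *
from scipy.optimize import least_squares
im=cv2.imread('pics/top0.png'); info=arm.camera_info('top')
hsv=cv2.cvtColor(im,cv2.COLOR_BGR2HSV)
H,S,V=[hsv[:,:,i].astype(int) for i in range(3)]
roi=np.zeros(H.shape,bool); roi[150:245,262:360]=1
masks={'red':((H<8)|(H>172))&(S>130)&(V>90),'blue':(H>95)&(H<125)&(S>130)&(V>90),'white':(S<40)&(V>190)}
pts=[]
for n,m in masks.items():
    m=(m&roi).astype(np.uint8)
    k,l,st,c=cv2.connectedComponentsWithStats(m)
    for i in range(1,k):
        if st[i,4]>60:
            w=ray(info,c[i],0.090 if n=='blue' else 0.088); print(n,c[i].round(1),st[i],w.round(4)); pts.append((n,w[:2]))
P=np.array([p for n,p in pts if 1])
P=P[[np.linalg.norm(p-P.mean(0))>.06 for p in P]]
def f(v):
    d=P-v[:2]; a=np.arctan2(d[:,1],d[:,0]); k=np.round((a-v[2])/(np.pi/3)); b=v[2]+k*np.pi/3
    return (v[:2]+.098*np.c_[np.cos(b),np.sin(b)]-P).ravel()
best=min((least_squares(f,[*P.mean(0),a]) for a in (0,.3,.6,.9)),key=lambda r:r.cost)
print(best.x,np.degrees(best.x[2]),best.fun.reshape(-1,2).round(4))
for k in range(6):
    b=best.x[2]+k*np.pi/3; w=best.x[:2]+.098*np.array([np.cos(b),np.sin(b)]); print(k,w.round(4),proj(info,[*w,.09]).round(1))
m=((S<60)&(V>70)&(V<130)).astype(np.uint8); r=np.zeros_like(m); r[180:235,110:165]=1
k,l,st,c=cv2.connectedComponentsWithStats(m*r); i=1+st[1:,4].argmax(); print('mat',c[i],st[i],ray(info,c[i],.003))
print('flask',ray(info,(206,154),.05),'beaker',ray(info,(420,184),.05))
cv2.imwrite('pics/crop0.png',cv2.resize(im[140:290,90:370],None,fx=2.8,fy=2.8,interpolation=cv2.INTER_CUBIC))
E
```

```text
red [287.7 173.2] [280 166  16  16 190] [ 0.5952 -0.1636  0.088 ]
red [343.6 186.8] [336 180  16  16 190] [ 0.5506 -0.3262  0.088 ]
blue [335.4 218.6] [328 210  17  18 223] [ 0.4581 -0.2988  0.09  ]
blue [303.1 228. ] [295 220  17  17 233] [ 0.4334 -0.2038  0.09  ]
white [319.8 162.4] [312 154  17  18 225] [ 0.6244 -0.2589  0.088 ]
white [310.6 195.9] [305 191  12  11  93] [ 0.5265 -0.2286  0.088 ]
white [280.  204.3] [272 197  17  16 215] [ 0.5045 -0.1384  0.088 ]
[ 0.52771492 -0.23161882  0.76943638] 44.085457143060395 [[ 0.0029  0.0002]
 [ 0.001  -0.0004]
 [-0.0008 -0.001 ]
 [ 0.     -0.001 ]
 [-0.0024  0.0004]
 [-0.0007  0.0019]]
0 [ 0.5981 -0.1634] [287.6 172.1]
1 [ 0.5039 -0.1366] [279.3 204.4]
2 [ 0.4335 -0.2047] [303.4 228. ]
3 [ 0.4573 -0.2998] [335.8 218.9]
4 [ 0.5516 -0.3267] [343.9 186.4]
5 [ 0.622  -0.2585] [319.8 163.2]
mat [138.38 206.67] [117 186  42  42 200] [0.51430156 0.29981943 0.003     ]
flask [0.66508138 0.08010302 0.05      ] beaker [ 0.55680561 -0.56316874  0.05      ]
```

View pics/crop0.png

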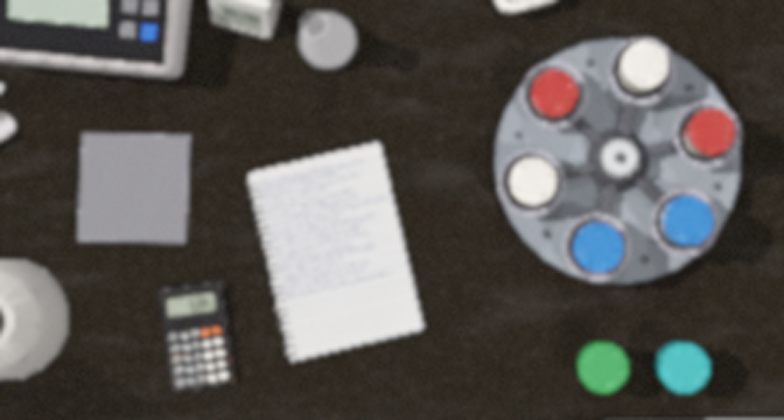

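The crop confirms the identification. The six-lid fit puts the hub at (0.528,-0.232), with residuals under 3 mm. The tool's present yaw keeps the fingers clear of the neighbouring jars at every bucket I need, so I won't turn it. Moving to the near blue jar.

```bash
cat >> h.py <<'E'
def to(x,y,z):
    s=arm.observe(); R=np.array(s['orientation']); d=R.T@(np.array([x,y,z])-s['tool_pos'])*1000
    print('t',s['time_s'],'pos',np.round(s['tool_pos'],4),'delta mm',d.round(1),'grip',round(s['grip_width'],4),'F',np.round(s['wrist_force'],1),'yaw',round(np.degrees(np.arctan2(R[1,1],R[0,1])),1),'tilt',np.degrees(np.arccos(-R[2,2])).round(2))
E
python3 -c "
from h import *
to(.45,.25,.2)"
```

```text
t 0.1 pos [0.1807 0.6239 0.2217] delta mm [-362.7 -284.2   22.2] grip 0.0919 F [-0.5 -0.3  0.6] yaw 73.9 tilt 0.09
```

Call:
move_arm([
  [-45, -36, 3, 0],
  [-45, -36, 3, 0],
  [-45, -36, 3, 0],
  [-45, -36, 3, 0],
  [-45, -36, 3, 0],
  [-45, -36, 3, 0],
  [-45, -36, 3, 0],
  [-45, -36, 3, 0],
  [-14, -56, 0, 0],
  [-14, -56, 0, 0],
  [-14, -56, 0, 0],
  [-14, -56, 0, 0],
], jaw=1, force=20)

```text
time_s: 1.6
tool_pos: [0.4452, 0.0006, 0.1944]
orientation: [[-0.963, 0.27, -0.002], [0.27, 0.963, -0.003], [0.001, -0.004, -1.0]]
wrist_force: [0.4, -0.2, 0.5]
grip_width: 0.0919
```

```bash
python3 -c "
from h import *
to(.4335,-.2047,.15)"
```

```text
t 1.6 pos [0.4452 0.0006 0.1944] delta mm [ -44.2 -200.7   45.1] grip 0.0919 F [ 0.4 -0.2  0.5] yaw 74.3 tilt 0.24
```

Call:
move_arm([
  [-11, -50, 8, 0],
  [-11, -50, 8, 0],
  [-11, -50, 8, 0],
  [-11, -50, 8, 0],
  [0, 0, 0, 0],
])

```text
time_s: 2.22
tool_pos: [0.4309, -0.2146, 0.1624]
orientation: [[-0.961, 0.277, -0.001], [0.277, 0.961, -0.004], [-0.0, -0.004, -1.0]]
wrist_force: [-0.9, 1.5, 0.3]
grip_width: 0.0919
```

Run:
```python
from h import *
to(.4335,-.2047,.069)
i=arm.camera_info('wrist'); im=arm.camera('wrist'); 
print(i['K'][0,0]); o=im[:,:,::-1].copy()
for k,(x,y,z) in enumerate([(.4335,-.2047,.09),(.5039,-.1366,.088),(.5277,-.2316,.066),(.4573,-.2998,.09)]):
    p=proj(i,[x,y,z]); print(p); cv2.circle(o,tuple(int(v) for v in p),3,(0,255,0),1)
cv2.imwrite('pics/w1.png',o)
```

```text
t 2.225 pos [ 0.4309 -0.2146  0.1624] delta mm [ 0.3 10.7 93.3] grip 0.0919 F [-0.9  1.5  0.3] yaw 73.9 tilt 0.26
298.6861883235771
[289.5528981  219.48451823]
[386.64627751 272.48477553]
[287.70215819 307.03052221]
[190.81369701 273.64152464]
```

View pics/w1.png

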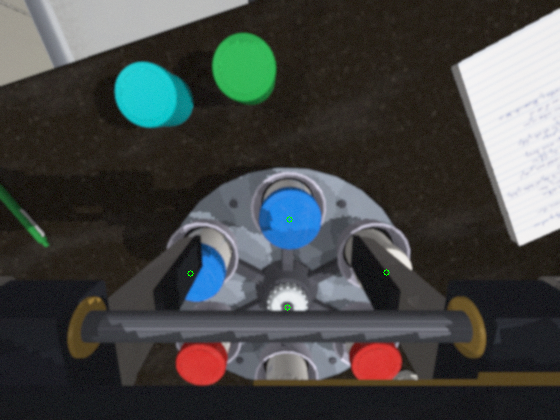

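The wrist view shows the blue lid at (290,219), right on the point projected from the top-camera estimate. Centring and descending.

Call:
move_arm([
  [0, 11, 0, 0],
  [0, 0, 30, 0],
  [0, 0, 30, 0],
  [0, 0, 20, 0],
  [0, 0, 10, 0],
  [0, 0, 0, 0],
])

```text
time_s: 3.02
tool_pos: [0.439, -0.1885, 0.0711]
orientation: [[-0.966, 0.257, 0.002], [0.257, 0.966, 0.002], [-0.002, 0.003, -1.0]]
wrist_force: [-0.5, -0.5, 0.4]
grip_width: 0.0916
```

```bash
python3 -c "
from h import *
to(.4335,-.2047,.069)"
```

```text
t 3.025 pos [ 0.439  -0.1885  0.0711] delta mm [  1.1 -17.    2. ] grip 0.0916 F [-0.5 -0.5  0.4] yaw 75.1 tilt 0.19
```

The arm was still settling back from the overshoot and drifted 16 mm in y, though nothing was touched. I'll correct that, then let it settle.

Call:
move_arm([
  [0, -9, 0, 0],
  [0, -5, 0, 0],
  [0, 0, 0, 0],
  [0, 0, 0, 0],
])

```text
time_s: 3.52
tool_pos: [0.4367, -0.2033, 0.0733]
orientation: [[-0.966, 0.257, 0.007], [0.257, 0.966, 0.001], [-0.006, 0.003, -1.0]]
wrist_force: [-0.6, -0.2, 0.6]
grip_width: 0.0918
```

```bash
python3 -c "
from h import *
to(.4335,-.2047,.069)"
```

```text
t 3.525 pos [ 0.4367 -0.2033  0.0733] delta mm [ 2.8 -2.2  4.2] grip 0.0918 F [-0.6 -0.2  0.6] yaw 75.1 tilt 0.39
```

Call:
move_arm([
  [3, -2, 4, 0],
  [0, 0, 1, 0],
  [0, 0, 0, 0],
])

```text
time_s: 3.9
tool_pos: [0.433, -0.2044, 0.0679]
orientation: [[-0.966, 0.257, 0.007], [0.257, 0.966, 0.002], [-0.006, 0.003, -1.0]]
wrist_force: [1.3, 0.3, 0.1]
grip_width: 0.0918
```

```bash
python3 -c "
from h import *
to(.4335,-.2047,.069)"
```

```text
t 3.9 pos [ 0.433  -0.2044  0.0679] delta mm [-0.6 -0.1 -1.1] grip 0.0918 F [1.3 0.3 0.1] yaw 75.1 tilt 0.39
```

Call:
move_arm([
  [0, 0, 0, 0],
  [0, 0, 0, 0],
  [0, 0, 0, 0],
  [0, 0, 0, 0],
  [0, 0, 0, 0],
  [0, 0, 0, 0],
], jaw=0.4, force=20)

```text
time_s: 4.65
tool_pos: [0.4332, -0.2043, 0.0679]
orientation: [[-0.966, 0.257, 0.007], [0.257, 0.967, 0.002], [-0.006, 0.003, -1.0]]
wrist_force: [-0.2, 0.3, 0.1]
grip_width: 0.0525
```

```bash
python3 -c "
from h import *
to(.4335,-.2047,.069)"
```

```text
t 4.65 pos [ 0.4332 -0.2043  0.0679] delta mm [-0.4 -0.3 -1.1] grip 0.0525 F [-0.2  0.3  0.1] yaw 75.1 tilt 0.4
```

Gripped at 52.5 mm, which matches the 53 mm lid. Lifting straight up and heading for the mat.

Call:
move_arm([
  [0, 0, -10, 0],
  [0, 0, -25, 0],
  [0, 0, -30, 0],
  [0, 0, -15, 0],
  [0, 0, 0, 0],
  [0, 0, 0, 0],
])

```text
time_s: 5.4
tool_pos: [0.4315, -0.204, 0.1507]
orientation: [[-0.966, 0.257, 0.005], [0.257, 0.966, 0.002], [-0.004, 0.003, -1.0]]
wrist_force: [-0.3, 0.6, -0.3]
grip_width: 0.0523
```

```bash
python3 -c "
from h import *
to(.514,.300,.14)"
```

```text
t 5.4 pos [ 0.4315 -0.204   0.1507] delta mm [ 49.8 508.2  12.2] grip 0.0523 F [-0.3  0.6 -0.3] yaw 75.1 tilt 0.31
```

Call:
move_arm([
  [2, 25, 0, 0],
  [4, 45, 0, 0],
  [6, 55, 0, 0],
  [6, 55, 0, 0],
  [6, 55, 0, 0],
  [6, 55, 0, 0],
  [6, 55, 0, 0],
  [5, 55, 0, 0],
  [4, 45, 0, 0],
  [3, 30, 0, 0],
  [0, 15, 0, 0],
  [0, 0, 0, 0],
])

```text
time_s: 6.9
tool_pos: [0.5083, 0.2937, 0.1367]
orientation: [[-0.965, 0.262, -0.015], [0.262, 0.965, -0.007], [0.013, -0.01, -1.0]]
wrist_force: [-0.4, 0.4, -1.1]
grip_width: 0.0524
```

```bash
python3 -c "
from h import *
to(.514,.300,.0415)"
```

```text
t 6.9 pos [0.5083 0.2937 0.1367] delta mm [-5.   8.5 95.1] grip 0.0524 F [-0.4  0.4 -1.1] yaw 74.8 tilt 0.94
```

Call:
move_arm([
  [-3, 5, 15, 0],
  [0, 0, 30, 0],
  [0, 0, 28, 0],
  [0, 0, 12, 0],
  [0, 0, 4, 0],
  [0, 0, 0, 0],
  [0, 0, 0, 0],
])

```text
time_s: 7.78
tool_pos: [0.5136, 0.2895, 0.0437]
orientation: [[-0.962, 0.271, -0.014], [0.271, 0.962, -0.009], [0.011, -0.013, -1.0]]
wrist_force: [-0.0, 0.2, -1.4]
grip_width: 0.0525
```

```bash
python3 -c "
from h import *
to(.514,.300,.0400)"
```

```text
t 7.775 pos [0.5136 0.2895 0.0437] delta mm [ 2.4 10.2  3.6] grip 0.0525 F [-0.   0.2 -1.4] yaw 74.3 tilt 0.97
```

Call:
move_arm([
  [0, 0, 3, 0],
  [0, 0, 1, 0],
  [0, 0, 0, 0],
])

```text
time_s: 8.15
tool_pos: [0.5143, 0.2903, 0.041]
orientation: [[-0.963, 0.271, -0.012], [0.271, 0.963, -0.007], [0.01, -0.01, -1.0]]
wrist_force: [-0.6, 0.8, -0.4]
grip_width: 0.0525
```

```bash
python3 -c "
from h import *
to(.514,.2895,.0400)"
```

```text
t 8.15 pos [0.5143 0.2903 0.041 ] delta mm [ 0.1 -0.9  1. ] grip 0.0525 F [-0.6  0.8 -0.4] yaw 74.3 tilt 0.81
```

Call:
move_arm([
  [0, 0, 1, 0],
  [0, 0, 0, 0],
  [0, 0, 0, 0],
])

```text
time_s: 8.52
tool_pos: [0.5144, 0.2905, 0.0403]
orientation: [[-0.963, 0.271, -0.012], [0.271, 0.963, -0.007], [0.009, -0.01, -1.0]]
wrist_force: [-0.1, -0.4, -0.6]
grip_width: 0.0525
```

Call:
move_arm([
  [0, 0, 0, 0],
  [0, 0, 0, 0],
  [0, 0, 0, 0],
  [0, 0, 0, 0],
  [0, 0, -15, 0],
  [0, 0, -40, 0],
  [0, 0, -40, 0],
  [0, 0, -15, 0],
  [0, 0, 0, 0],
], jaw=1)

```text
time_s: 9.65
tool_pos: [0.5162, 0.2914, 0.1559]
orientation: [[-0.963, 0.271, -0.01], [0.271, 0.963, -0.006], [0.008, -0.009, -1.0]]
wrist_force: [-0.2, 0.4, -0.4]
grip_width: 0.0922
```

Run:
```python
from h import *
im=arm.camera('top'); cv2.imwrite('pics/top1.png',cv2.resize(im[140:290,90:370,::-1],None,fx=2.8,fy=2.8,interpolation=cv2.INTER_CUBIC))
to(.5039,-.1366,.15)
```

```text
t 9.7 pos [0.5158 0.2912 0.1552] delta mm [-104.5 -414.9    8.2] grip 0.0918 F [ 0.8 -0.1 -0.2] yaw 74.3 tilt 0.76
```

View pics/top1.png

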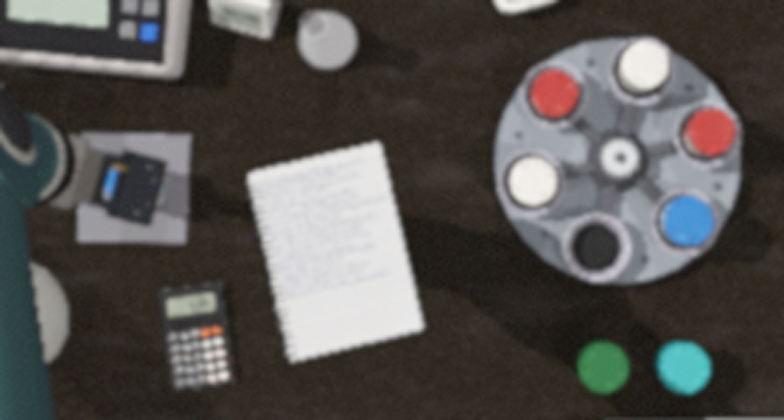

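The blue jar stands on the mat and bucket D (597,246 in the crop) is empty; the other jars are unchanged. Next is the white jar in E.

Call:
move_arm([
  [-6, -25, 0, 0],
  [-11, -45, 0, 0],
  [-14, -55, 0, 0],
  [-14, -55, 0, 0],
  [-14, -55, 0, 0],
  [-14, -55, 0, 0],
  [-12, -45, 0, 0],
  [-8, -30, 0, 0],
  [-5, -18, 0, 0],
  [0, -8, 0, 0],
  [0, 0, 0, 0],
])

```text
time_s: 11.08
tool_pos: [0.4857, -0.1406, 0.1463]
orientation: [[-0.958, 0.284, -0.039], [0.284, 0.959, -0.016], [0.033, -0.026, -0.999]]
wrist_force: [0.4, -0.1, 0.1]
grip_width: 0.0921
```

Run:
```python
from h import *
to(.5043,-.1375,.068)
i=arm.camera_info('wrist'); im=arm.camera('wrist'); o=im[:,:,::-1].copy()
for k,(x,y,z) in enumerate([(.4335,-.2047,.052),(.5043,-.1375,.088)]):
    p=proj(i,[x,y,z]); print(p); cv2.circle(o,tuple(int(v) for v in p),3,(0,255,0),1)
    for a in np.arange(0,6.28,.2):
        r=.033 if k==0 else .0245
        p=proj(i,[x+r*np.cos(a),y+r*np.sin(a),z]); cv2.circle(o,tuple(int(v) for v in p),1,(0,0,255),-1)
cv2.imwrite('pics/w2.png',o)
```

```text
t 11.075 pos [ 0.4857 -0.1406  0.1463] delta mm [-19.6  10.3  77.4] grip 0.0921 F [ 0.4 -0.1  0.1] yaw 73.5 tilt 2.43
[192.32486484 180.00426521]
[289.04708217 248.45044887]
```

View pics/w2.png

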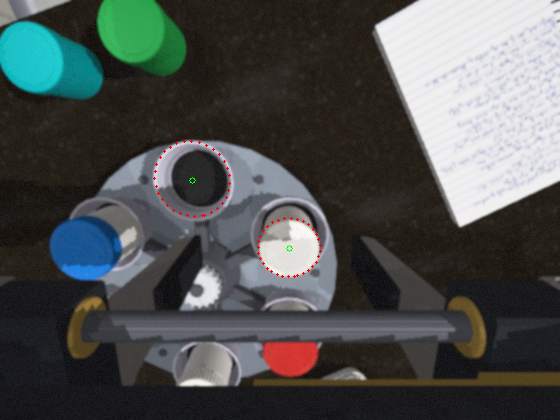

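The overlays match the empty bucket D rim (192,180) and the white lid (289,248) to about 1 mm. The tilt has grown to 2.4°, so I'll settle and check it.

Call:
move_arm([
  [-5, 3, 0, 0],
  [-5, 3, 0, 0],
  [-5, 2, 0, 0],
  [-4, 2, 0, 0],
  [0, 0, 0, 0],
  [0, 0, 0, 0],
])

```text
time_s: 11.88
tool_pos: [0.5092, -0.1321, 0.145]
orientation: [[-0.96, 0.277, -0.039], [0.278, 0.96, -0.015], [0.033, -0.025, -0.999]]
wrist_force: [-0.4, -0.1, 0.0]
grip_width: 0.0919
```

Run:
```python
from h import *
to(.5043,-.1375,.068)
```

```text
t 11.875 pos [ 0.5092 -0.1321  0.145 ] delta mm [ 0.7 -4.6 77.2] grip 0.0919 F [-0.4 -0.1  0. ] yaw 73.9 tilt 2.41
```

Call:
move_arm([
  [0, -3, 0, 0],
  [0, -1, 20, 0],
  [0, 0, 25, 0],
  [0, 0, 18, 0],
  [0, 0, 8, 0],
  [0, 0, 3, 0],
  [0, 0, 0, 0],
  [0, 0, 0, 0],
])

```text
time_s: 12.88
tool_pos: [0.5058, -0.1394, 0.0712]
orientation: [[-0.96, 0.279, -0.035], [0.28, 0.96, -0.016], [0.029, -0.025, -0.999]]
wrist_force: [-0.1, -0.3, -0.4]
grip_width: 0.0921
```

Run:
```python
from h import *
to(.5043,-.1375,.068)
print(np.round(arm.observe()['orientation'],3)[:,2])
```

```text
t 12.875 pos [ 0.5058 -0.1394  0.0712] delta mm [1.9 1.5 3.2] grip 0.0921 F [-0.1 -0.3 -0.4] yaw 73.8 tilt 2.22
[-0.035 -0.016 -0.999]
```

Call:
move_arm([
  [2, 1, 3, 0],
  [0, 0, 0, 0],
  [0, 0, 0, 0],
])

```text
time_s: 13.25
tool_pos: [0.5046, -0.1377, 0.0689]
orientation: [[-0.96, 0.279, -0.034], [0.28, 0.96, -0.016], [0.028, -0.025, -0.999]]
wrist_force: [-0.5, -0.0, 0.4]
grip_width: 0.0921
```

Call:
move_arm([
  [0, 0, 0, 0],
  [0, 0, 0, 0],
  [0, 0, 0, 0],
  [0, 0, 0, 0],
  [0, 0, 0, 0],
  [0, 0, 0, 0],
], jaw=0.4, force=20)

```text
time_s: 14.0
tool_pos: [0.5047, -0.1377, 0.069]
orientation: [[-0.96, 0.279, -0.033], [0.28, 0.96, -0.016], [0.028, -0.025, -0.999]]
wrist_force: [0.6, -0.0, -0.6]
grip_width: 0.0485
```

Run:
```python
from h import *
to(.5043,-.1375,.068)
```

```text
t 14.0 pos [ 0.5047 -0.1377  0.069 ] delta mm [0.4 0.1 1. ] grip 0.0485 F [ 0.6 -0.  -0.6] yaw 73.8 tilt 2.12
```

Gripped at 48.5 mm (lid is 49). Lifting, then moving slowly to D.

Call:
move_arm([
  [0, 0, -10, 0],
  [0, 0, -20, 0],
  [0, 0, -25, 0],
  [0, 0, -18, 0],
  [0, 0, -6, 0],
  [0, 0, 0, 0],
])

```text
time_s: 14.75
tool_pos: [0.5071, -0.1365, 0.1521]
orientation: [[-0.96, 0.279, -0.033], [0.28, 0.96, -0.016], [0.028, -0.025, -0.999]]
wrist_force: [-0.5, 1.1, -0.8]
grip_width: 0.0485
```

Run:
```python
from h import *
to(.4335,-.2047,.146)
```

```text
t 14.75 pos [ 0.5071 -0.1365  0.1521] delta mm [ 51.4 -85.9   9.6] grip 0.0485 F [-0.5  1.1 -0.8] yaw 73.8 tilt 2.12
```

Call:
move_arm([
  [6, -10, 0, 0],
  [11, -18, 0, 0],
  [11, -18, 0, 0],
  [11, -18, 0, 0],
  [8, -12, 0, 0],
  [4, -6, 0, 0],
  [0, 0, 0, 0],
  [0, 0, 0, 0],
  [0, 0, 0, 0],
])

```text
time_s: 15.88
tool_pos: [0.4281, -0.2059, 0.1542]
orientation: [[-0.959, 0.281, -0.037], [0.282, 0.959, -0.015], [0.031, -0.025, -0.999]]
wrist_force: [0.3, -0.3, -0.5]
grip_width: 0.0484
```

Run:
```python
from h import *
to(.4335,-.2047,.069)
```

```text
t 15.875 pos [ 0.4281 -0.2059  0.1542] delta mm [-7.5  4.8 84.9] grip 0.0484 F [ 0.3 -0.3 -0.5] yaw 73.7 tilt 2.3
```

Call:
move_arm([
  [-4, 3, 0, 0],
  [-3, 1, 5, 0],
  [0, 0, 15, 0],
  [0, 0, 12, 0],
  [0, 0, 3, 0],
  [0, 0, 0, 0],
  [0, 0, 0, 0],
])

```text
time_s: 16.75
tool_pos: [0.4351, -0.2036, 0.1153]
orientation: [[-0.959, 0.28, -0.039], [0.28, 0.96, -0.015], [0.033, -0.026, -0.999]]
wrist_force: [-0.8, 0.5, -0.4]
grip_width: 0.0482
```

Run:
```python
from h import *
to(.4335,-.2047,.069)
```

```text
t 16.75 pos [ 0.4351 -0.2036  0.1153] delta mm [-0.3 -0.4 46.4] grip 0.0482 F [-0.8  0.5 -0.4] yaw 73.8 tilt 2.4
```

Call:
move_arm([
  [0, 0, 12, 0],
  [0, 0, 15, 0],
  [0, 0, 10, 0],
  [0, 0, 4, 0],
  [0, 0, 2, 0],
  [0, 0, 0, 0],
  [0, 0, 0, 0],
])

```text
time_s: 17.62
tool_pos: [0.4336, -0.2044, 0.0696]
orientation: [[-0.959, 0.28, -0.038], [0.28, 0.96, -0.015], [0.033, -0.025, -0.999]]
wrist_force: [0.7, -0.1, -0.7]
grip_width: 0.0485
```

Run:
```python
from h import *
to(.4335,-.2047,.069)
```

```text
t 17.625 pos [ 0.4336 -0.2044  0.0696] delta mm [ 0.  -0.3  0.6] grip 0.0485 F [ 0.7 -0.1 -0.7] yaw 73.8 tilt 2.37
```

The jar is down in D. Releasing, lifting and heading for red F.

Call:
move_arm([
  [0, 0, 0, 0],
  [0, 0, 0, 0],
  [0, 0, 0, 0],
  [0, 0, 0, 0],
  [0, 0, -10, 0],
  [0, 0, -25, 0],
  [0, 0, -30, 0],
  [0, 0, -10, 0],
  [0, 0, 0, 0],
], jaw=1)

```text
time_s: 18.75
tool_pos: [0.4371, -0.2034, 0.1488]
orientation: [[-0.959, 0.28, -0.036], [0.281, 0.96, -0.016], [0.03, -0.025, -0.999]]
wrist_force: [0.4, 0.0, 0.1]
grip_width: 0.092
```

Run:
```python
from h import *
to(.597,-.1635,.15)
```

```text
t 18.75 pos [ 0.4371 -0.2034  0.1488] delta mm [-142.1   83.    -7.6] grip 0.092 F [0.4 0.  0.1] yaw 73.7 tilt 2.26
```

Call:
move_arm([
  [-10, 6, 0, 0],
  [-20, 12, -1, 0],
  [-25, 15, -1, 0],
  [-25, 15, -1, 0],
  [-25, 14, -1, 0],
  [-18, 10, -1, 0],
  [-8, 5, 0, 0],
  [0, 0, 0, 0],
  [0, 0, 0, 0],
])

```text
time_s: 19.88
tool_pos: [0.5877, -0.1615, 0.137]
orientation: [[-0.959, 0.278, -0.051], [0.279, 0.96, -0.013], [0.045, -0.026, -0.999]]
wrist_force: [-0.4, 0.2, 0.3]
grip_width: 0.0921
```

Run:
```python
from h import *
to(.597,-.1635,.069)
i=arm.camera_info('wrist'); im=arm.camera('wrist'); o=im[:,:,::-1].copy()
for k,(x,y,z,r) in enumerate([(.5039,-.1366,.052,.033),(.597,-.1635,.088,.0245),(.4335,-.2047,.088,.0245)]):
    p=proj(i,[x,y,z]); print(p); cv2.circle(o,tuple(int(v) for v in p),3,(0,255,0),1)
    for a in np.arange(0,6.28,.2):
        p=proj(i,[x+r*np.cos(a),y+r*np.sin(a),z]); cv2.circle(o,tuple(int(v) for v in p),1,(0,255,0),-1)
cv2.imwrite('pics/w3.png',o)
```

```text
t 19.875 pos [ 0.5877 -0.1615  0.137 ] delta mm [-12.5   2.5  67.4] grip 0.0921 F [-0.4  0.2  0.3] yaw 73.8 tilt 2.99
[280.22105293 113.92753803]
[279.37081228 244.20153499]
[149.63433175  31.89761003]
```

View pics/w3.png

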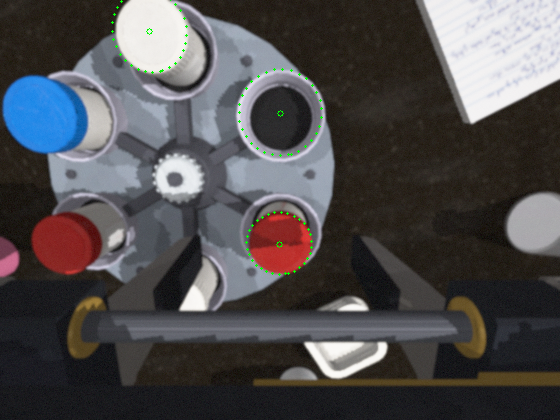

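The white jar is seated in D, and the overlays match the empty bucket E (280,114) and the red lid (280,242). Descending on red.

Call:
move_arm([
  [-7, 1, 0, 0],
  [-5, 1, 10, 0],
  [0, 0, 20, 0],
  [0, 0, 20, 0],
  [0, 0, 10, 0],
  [0, 0, 4, 0],
  [0, 0, 0, 0],
  [0, 0, 0, 0],
])

```text
time_s: 20.92
tool_pos: [0.5955, -0.1647, 0.0676]
orientation: [[-0.959, 0.28, -0.052], [0.281, 0.96, -0.012], [0.046, -0.026, -0.999]]
wrist_force: [0.6, -0.5, -0.4]
grip_width: 0.092
```

Run:
```python
from h import *
to(.597,-.1635,.069)
```

```text
t 20.925 pos [ 0.5955 -0.1647  0.0676] delta mm [-1.   1.5 -1.5] grip 0.092 F [ 0.6 -0.5 -0.4] yaw 73.7 tilt 3.06
```

Call:
move_arm([
  [-1, 1, -1, 0],
  [0, 0, 0, 0],
  [0, 0, 0, 0],
])

```text
time_s: 21.3
tool_pos: [0.5978, -0.164, 0.07]
orientation: [[-0.959, 0.28, -0.049], [0.281, 0.96, -0.012], [0.044, -0.026, -0.999]]
wrist_force: [-0.6, -0.5, -0.2]
grip_width: 0.0917
```

Call:
move_arm([
  [0, 0, 0, 0],
  [0, 0, 0, 0],
  [0, 0, 0, 0],
  [0, 0, 0, 0],
  [0, 0, 0, 0],
  [0, 0, 0, 0],
], jaw=0.4, force=20)

```text
time_s: 22.05
tool_pos: [0.5979, -0.164, 0.0701]
orientation: [[-0.959, 0.28, -0.049], [0.281, 0.96, -0.012], [0.044, -0.026, -0.999]]
wrist_force: [0.3, 0.6, 0.1]
grip_width: 0.0483
```

Run:
```python
from h import *
to(.597,-.1635,.069)
```

```text
t 22.05 pos [ 0.5979 -0.164   0.0701] delta mm [0.9 0.2 1.1] grip 0.0483 F [0.3 0.6 0.1] yaw 73.7 tilt 2.92
```

Call:
move_arm([
  [0, 0, -10, 0],
  [0, 0, -20, 0],
  [0, 0, -25, 0],
  [0, 0, -20, 0],
  [0, 0, -10, 0],
  [0, 0, 0, 0],
])

```text
time_s: 22.8
tool_pos: [0.6031, -0.1633, 0.1627]
orientation: [[-0.959, 0.281, -0.046], [0.281, 0.959, -0.013], [0.041, -0.025, -0.999]]
wrist_force: [0.3, -0.5, -0.6]
grip_width: 0.0482
```

Run:
```python
from h import *
to(.5039,-.1366,.15)
```

```text
t 22.8 pos [ 0.6031 -0.1633  0.1627] delta mm [102.1  -1.9  16.9] grip 0.0482 F [ 0.3 -0.5 -0.6] yaw 73.7 tilt 2.74
```

Call:
move_arm([
  [8, 0, 0, 0],
  [16, 0, 1, 0],
  [20, 0, 1, 0],
  [20, 0, 1, 0],
  [16, 0, 1, 0],
  [10, 0, 0, 0],
  [4, 0, 0, 0],
  [0, 0, 0, 0],
  [0, 0, 0, 0],
])

```text
time_s: 23.92
tool_pos: [0.5043, -0.1349, 0.158]
orientation: [[-0.958, 0.281, -0.056], [0.282, 0.959, -0.012], [0.051, -0.027, -0.998]]
wrist_force: [0.3, 0.0, -0.6]
grip_width: 0.0486
```

Run:
```python
from h import *
to(.5048,-.1366,.070)
```

```text
t 23.925 pos [ 0.5043 -0.1349  0.158 ] delta mm [-5.4  0.9 87.9] grip 0.0486 F [ 0.3  0.  -0.6] yaw 73.7 tilt 3.29
```

Call:
move_arm([
  [-3, 1, 5, 0],
  [-2, 0, 15, 0],
  [0, 0, 15, 0],
  [0, 0, 5, 0],
  [0, 0, 0, 0],
  [0, 0, 0, 0],
])

```text
time_s: 24.68
tool_pos: [0.5074, -0.1362, 0.1137]
orientation: [[-0.958, 0.281, -0.058], [0.282, 0.959, -0.012], [0.052, -0.028, -0.998]]
wrist_force: [0.1, -0.0, -1.3]
grip_width: 0.0485
```

Run:
```python
from h import *
to(.5048,-.1366,.070)
```

```text
t 24.675 pos [ 0.5074 -0.1362  0.1137] delta mm [ 0.1  0.1 43.7] grip 0.0485 F [ 0.1 -0.  -1.3] yaw 73.7 tilt 3.4
```

Call:
move_arm([
  [0, 0, 10, 0],
  [0, 0, 15, 0],
  [0, 0, 10, 0],
  [0, 0, 4, 0],
  [0, 0, 1, 0],
  [0, 0, 0, 0],
  [0, 0, 0, 0],
])

```text
time_s: 25.55
tool_pos: [0.5054, -0.1368, 0.0714]
orientation: [[-0.958, 0.281, -0.057], [0.282, 0.959, -0.012], [0.051, -0.028, -0.998]]
wrist_force: [0.8, -0.8, -1.1]
grip_width: 0.0482
```

Run:
```python
from h import *
to(.5048,-.1366,.070)
```

```text
t 25.55 pos [ 0.5054 -0.1368  0.0714] delta mm [0.5 0.1 1.5] grip 0.0482 F [ 0.8 -0.8 -1.1] yaw 73.7 tilt 3.34
```

Call:
move_arm([
  [0, 0, 2, 0],
  [0, 0, 0, 0],
])

```text
time_s: 25.8
tool_pos: [0.5058, -0.1368, 0.0702]
orientation: [[-0.958, 0.281, -0.055], [0.282, 0.959, -0.012], [0.05, -0.027, -0.998]]
wrist_force: [-0.8, -0.1, -1.1]
grip_width: 0.0481
```

Call:
move_arm([
  [0, 0, 0, 0],
  [0, 0, 0, 0],
  [0, 0, 0, 0],
  [0, 0, 0, 0],
  [0, 0, -10, 0],
  [0, 0, -25, 0],
  [0, 0, -30, 0],
  [0, 0, -15, 0],
  [0, 0, 0, 0],
], jaw=1)

```text
time_s: 26.92
tool_pos: [0.5107, -0.1359, 0.154]
orientation: [[-0.958, 0.281, -0.054], [0.282, 0.959, -0.012], [0.049, -0.027, -0.998]]
wrist_force: [0.2, 0.1, 0.6]
grip_width: 0.0917
```

Run:
```python
from h import *
im=arm.camera('top'); cv2.imwrite('pics/top2.png',im[:,:,::-1])
to(.513,.29,.15)
```

```text
t 26.975 pos [ 0.5102 -0.1358  0.1533] delta mm [117.2 409.4  -2.1] grip 0.0918 F [-1.1  0.1 -0.5] yaw 73.7 tilt 3.27
```

View pics/top2.png

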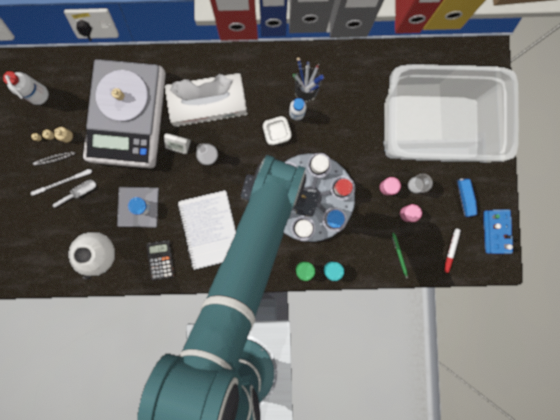

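The blue jar stands on the mat at about (138,207), and white sits in D (303,228). I'll measure the blue lid and move there at moderate speed.

Run:
```python
from h import *
im=cv2.imread('pics/top2.png'); hsv=cv2.cvtColor(im,cv2.COLOR_BGR2HSV); m=cv2.inRange(hsv,(95,130,90),(125,255,255)); r=np.zeros_like(m); r[185:230,115:160]=1
k,l,st,c=cv2.connectedComponentsWithStats(m*r); i=1+st[1:,4].argmax(); print(c[i],st[i],ray(arm.camera_info('top'),c[i],.062))
```

```text
[136.81860465 205.66046512] [129 198  17  16 215] [0.51344645 0.28694547 0.062     ]
```

Call:
move_arm([
  [3, 12, 0, 0],
  [7, 24, 0, 0],
  [10, 34, 0, 0],
  [10, 34, 0, 0],
  [10, 34, 0, 0],
  [10, 34, 0, 0],
  [10, 34, 0, 0],
  [10, 34, 0, 0],
  [10, 34, 0, 0],
  [10, 34, 0, 0],
  [8, 28, 0, 0],
  [6, 20, 0, 0],
])

```text
time_s: 28.48
tool_pos: [0.4988, 0.2536, 0.1352]
orientation: [[-0.957, 0.277, -0.079], [0.279, 0.96, -0.017], [0.071, -0.039, -0.997]]
wrist_force: [0.1, -0.0, -0.1]
grip_width: 0.0919
```

Run:
```python
from h import *
to(.513,.29,.15)
```

```text
t 28.475 pos [0.4988 0.2536 0.1352] delta mm [ -2.3  38.3 -16.5] grip 0.0919 F [ 0.1 -0.  -0.1] yaw 73.9 tilt 4.66
```

Call:
move_arm([
  [0, 18, 0, 0],
  [0, 10, 0, 0],
  [0, 3, 0, 0],
  [0, 0, 0, 0],
  [0, 0, 0, 0],
])

```text
time_s: 29.1
tool_pos: [0.5076, 0.2836, 0.1326]
orientation: [[-0.957, 0.278, -0.081], [0.281, 0.96, -0.019], [0.072, -0.041, -0.997]]
wrist_force: [-0.3, -0.4, -0.1]
grip_width: 0.092
```

Run:
```python
from h import *
to(.513,.289,.042)
```

```text
t 29.1 pos [0.5076 0.2836 0.1326] delta mm [-10.2  10.4  89.8] grip 0.092 F [-0.3 -0.4 -0.1] yaw 73.8 tilt 4.79
```

Call:
move_arm([
  [-5, 5, 10, 0],
  [-4, 4, 20, 0],
  [0, 0, 20, 0],
  [0, 0, 20, 0],
  [0, 0, 10, 0],
  [0, 0, 4, 0],
  [0, 0, 0, 0],
  [0, 0, 0, 0],
])

```text
time_s: 30.1
tool_pos: [0.5127, 0.2866, 0.0404]
orientation: [[-0.956, 0.281, -0.083], [0.283, 0.959, -0.021], [0.073, -0.043, -0.996]]
wrist_force: [-0.0, -0.2, 0.2]
grip_width: 0.0916
```

Run:
```python
from h import *
to(.513,.289,.042)
```

```text
t 30.1 pos [0.5127 0.2866 0.0404] delta mm [ 0.5  2.3 -1.6] grip 0.0916 F [-0.  -0.2  0.2] yaw 73.7 tilt 4.9
```

Call:
move_arm([
  [0, 2, -1, 0],
  [0, 0, 0, 0],
  [0, 0, 0, 0],
])

```text
time_s: 30.48
tool_pos: [0.5143, 0.2894, 0.0428]
orientation: [[-0.956, 0.281, -0.08], [0.283, 0.959, -0.019], [0.072, -0.041, -0.997]]
wrist_force: [0.3, -0.4, 0.7]
grip_width: 0.0918
```

Call:
move_arm([
  [0, 0, 0, 0],
  [0, 0, 0, 0],
  [0, 0, 0, 0],
  [0, 0, 0, 0],
  [0, 0, 0, 0],
], jaw=0.4, force=20)

```text
time_s: 31.1
tool_pos: [0.5144, 0.2894, 0.043]
orientation: [[-0.956, 0.281, -0.08], [0.283, 0.959, -0.019], [0.072, -0.041, -0.997]]
wrist_force: [1.1, 0.3, 0.3]
grip_width: 0.0523
```

Run:
```python
from h import *
to(.513,.289,.042)
```

```text
t 31.1 pos [0.5144 0.2894 0.043 ] delta mm [ 1.1 -0.8  1.1] grip 0.0523 F [1.1 0.3 0.3] yaw 73.7 tilt 4.73
```

Call:
move_arm([
  [0, 0, -10, 0],
  [0, 0, -20, 0],
  [0, 0, -30, 0],
  [0, 0, -30, 0],
  [0, 0, -20, 0],
  [0, 0, -5, 0],
  [0, 0, 0, 0],
])

```text
time_s: 31.98
tool_pos: [0.5234, 0.291, 0.1627]
orientation: [[-0.956, 0.281, -0.081], [0.284, 0.959, -0.02], [0.072, -0.042, -0.996]]
wrist_force: [-0.5, -1.3, -1.2]
grip_width: 0.0524
```

Run:
```python
from h import *
to(.5985,-.163,.165)
```

```text
t 31.975 pos [0.5234 0.291  0.1627] delta mm [-200.4 -414.2    0.7] grip 0.0524 F [-0.5 -1.3 -1.2] yaw 73.7 tilt 4.8
```

Gripped (52.3 mm). Carrying to bucket F at moderate speed, watching height.

Call:
move_arm([
  [-5, -10, 0, 0],
  [-9, -18, 0, 0],
  [-13, -26, 0, 0],
  [-14, -29, 0, 0],
  [-14, -29, 0, 0],
  [-14, -29, 0, 0],
  [-14, -29, 0, 0],
  [-14, -29, 0, 0],
])

```text
time_s: 32.98
tool_pos: [0.5574, 0.0555, 0.1592]
orientation: [[-0.954, 0.284, -0.091], [0.288, 0.957, -0.027], [0.079, -0.052, -0.996]]
wrist_force: [0.4, -0.0, -1.8]
grip_width: 0.0524
```

Run:
```python
from h import *
to(.5985,-.163,.165)
```

```text
t 32.975 pos [0.5574 0.0555 0.1592] delta mm [-101.6 -197.8   -3.7] grip 0.0524 F [ 0.4 -0.  -1.8] yaw 73.5 tilt 5.44
```

Call:
move_arm([
  [-14, -28, -1, 0],
  [-14, -28, -1, 0],
  [-14, -28, -1, 0],
  [-13, -26, -1, 0],
  [-11, -22, 0, 0],
  [-9, -16, 0, 0],
  [-5, -8, 0, 0],
  [0, 0, 0, 0],
  [0, 0, 0, 0],
])

```text
time_s: 34.1
tool_pos: [0.5827, -0.137, 0.1614]
orientation: [[-0.949, 0.298, -0.101], [0.302, 0.953, -0.029], [0.087, -0.058, -0.994]]
wrist_force: [0.0, 0.8, -1.3]
grip_width: 0.0525
```

Run:
```python
from h import *
to(.5985,-.163,.072)
i=arm.camera_info('wrist'); im=arm.camera('wrist'); o=im[:,:,::-1].copy()
for k,(x,y,z,r) in enumerate([(.5981,-.1634,.052,.033),(.5039,-.1366,.088,.0245),(.5277,-.2316,.066,.019)]):
    p=proj(i,[x,y,z]); print(p)
    for a in np.arange(0,6.28,.2):
        p=proj(i,[x+r*np.cos(a),y+r*np.sin(a),z]); cv2.circle(o,tuple(int(v) for v in p),1,(0,255,0),-1)
cv2.imwrite('pics/w4.png',o)
```

```text
t 34.1 pos [ 0.5827 -0.137   0.1614] delta mm [-30.7 -14.9  88. ] grip 0.0525 F [ 0.   0.8 -1.3] yaw 72.6 tilt 6.02
[261.82059373 240.36449158]
[252.6861224  133.52555907]
[165.11806617 193.39552791]
```

View pics/w4.png

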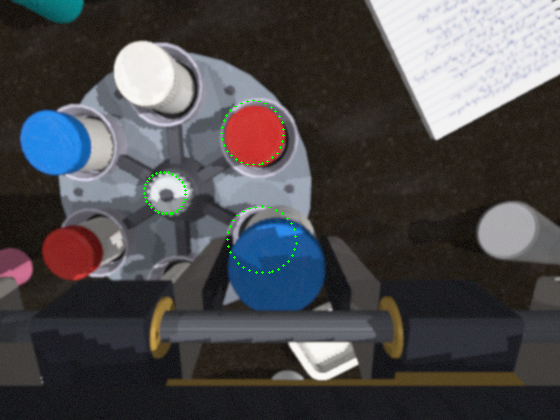

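The red jar sits in E (253,134), and bucket F (262,240) lies below and behind the held blue jar. Aligning, then a staged descent.

Call:
move_arm([
  [-10, -5, 0, 0],
  [-10, -5, 0, 0],
  [-7, -3, 0, 0],
  [0, 0, 0, 0],
  [0, 0, 0, 0],
])

```text
time_s: 34.78
tool_pos: [0.6067, -0.1572, 0.1595]
orientation: [[-0.95, 0.295, -0.101], [0.299, 0.954, -0.029], [0.087, -0.058, -0.995]]
wrist_force: [0.3, 0.2, -1.9]
grip_width: 0.0529
```

Run:
```python
from h import *
to(.5985,-.163,.072)
```

```text
t 34.775 pos [ 0.6067 -0.1572  0.1595] delta mm [-1.6 -2.9 88. ] grip 0.0529 F [ 0.3  0.2 -1.9] yaw 72.8 tilt 6.01
```

Call:
move_arm([
  [-1, -2, 5, 0],
  [0, -1, 15, 0],
  [0, 0, 15, 0],
  [0, 0, 7, 0],
  [0, 0, 0, 0],
  [0, 0, 0, 0],
])

```text
time_s: 35.52
tool_pos: [0.6011, -0.1612, 0.1138]
orientation: [[-0.95, 0.295, -0.103], [0.299, 0.954, -0.028], [0.09, -0.058, -0.994]]
wrist_force: [1.2, -0.5, -0.8]
grip_width: 0.0524
```

Run:
```python
from h import *
to(.5985,-.163,.072)
i=arm.camera_info('wrist'); im=arm.camera('wrist'); o=im[:,:,::-1].copy()
cv2.imwrite('pics/w5.png',o)
im=arm.camera('scene'); o=im[170:300,220:390,::-1]; cv2.imwrite('pics/s5.png',cv2.resize(o,None,fx=4,fy=4,interpolation=cv2.INTER_CUBIC))
```

```text
t 35.525 pos [ 0.6011 -0.1612  0.1138] delta mm [-1.9 -0.  41.9] grip 0.0524 F [ 1.2 -0.5 -0.8] yaw 72.8 tilt 6.13
```

View pics/s5.png

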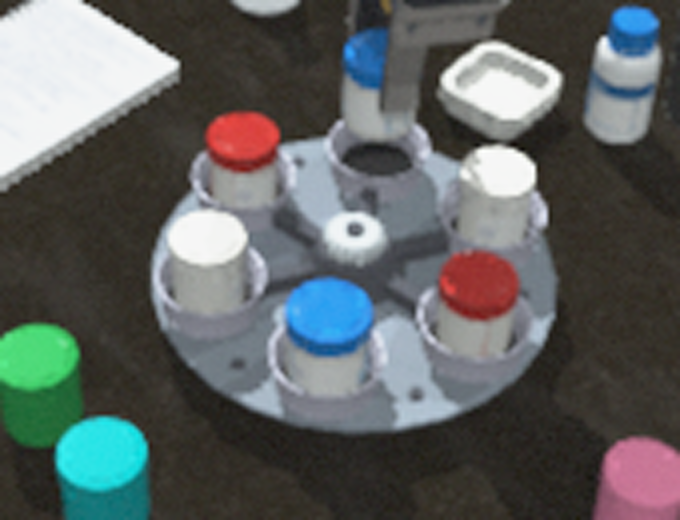

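View pics/w5.png

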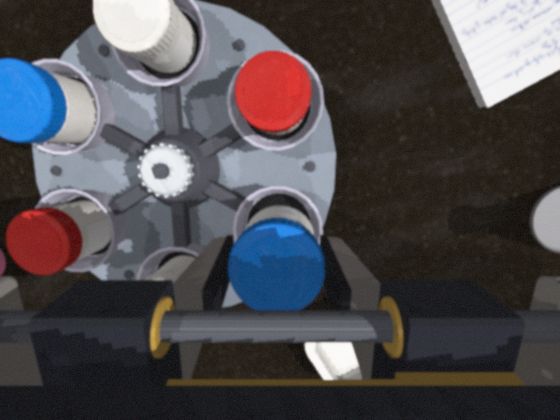

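The scene crop shows the five other jars seated and upright, with the held blue jar nearly upright over F. Lowering it in.

Call:
move_arm([
  [-1, 0, 8, 0],
  [-1, 0, 10, 0],
  [0, 0, 8, 0],
  [0, 0, 4, 0],
  [0, 0, 0, 0],
  [0, 0, 0, 0],
])

```text
time_s: 36.38
tool_pos: [0.6002, -0.1627, 0.0821]
orientation: [[-0.95, 0.295, -0.102], [0.299, 0.954, -0.028], [0.089, -0.057, -0.994]]
wrist_force: [0.2, 0.4, -0.7]
grip_width: 0.0525
```

Run:
```python
from h import *
to(.5985,-.163,.071)
```

```text
t 36.375 pos [ 0.6002 -0.1627  0.0821] delta mm [ 0.5 -0.2 11.2] grip 0.0525 F [ 0.2  0.4 -0.7] yaw 72.8 tilt 6.08
```

Call:
move_arm([
  [0, 0, 5, 0],
  [0, 0, 4, 0],
  [0, 0, 2, 0],
  [0, 0, 0, 0],
  [0, 0, 0, 0],
])

```text
time_s: 37.0
tool_pos: [0.5995, -0.1631, 0.0715]
orientation: [[-0.95, 0.295, -0.101], [0.299, 0.954, -0.028], [0.088, -0.057, -0.995]]
wrist_force: [-0.2, -0.8, -1.4]
grip_width: 0.0522
```

Run:
```python
from h import *
to(.5985,-.163,.071)
```

```text
t 37.0 pos [ 0.5995 -0.1631  0.0715] delta mm [ 0.9 -0.2  0.6] grip 0.0522 F [-0.2 -0.8 -1.4] yaw 72.8 tilt 6.01
```

Down at the expected height. Releasing, then backing off up and out toward the left.

Call:
move_arm([
  [0, 0, 1, 0],
  [0, 0, 0, 0],
])

```text
time_s: 37.25
tool_pos: [0.5996, -0.1632, 0.0715]
orientation: [[-0.95, 0.295, -0.1], [0.299, 0.954, -0.028], [0.087, -0.057, -0.995]]
wrist_force: [1.7, 0.5, -0.9]
grip_width: 0.0523
```

Call:
move_arm([
  [0, 0, 0, 0],
  [0, 0, 0, 0],
  [0, 0, 0, 0],
  [0, 0, 0, 0],
  [0, 0, -10, 0],
  [0, 0, -25, 0],
  [0, 0, -30, 0],
  [0, 0, -30, 0],
  [0, 0, -20, 0],
  [0, 0, 0, 0],
], jaw=1)

```text
time_s: 38.5
tool_pos: [0.6123, -0.1602, 0.1921]
orientation: [[-0.95, 0.295, -0.098], [0.299, 0.954, -0.029], [0.085, -0.057, -0.995]]
wrist_force: [0.4, -0.8, -0.8]
grip_width: 0.0921
```

Call:
move_arm([
  [7, 20, 0, 0],
  [10, 30, 0, 0],
  [10, 30, 0, 0],
  [10, 30, 0, 0],
  [10, 30, 0, 0],
  [10, 30, 0, 0],
  [10, 30, 0, 0],
  [10, 30, 0, 0],
  [8, 20, 0, 0],
  [0, 10, 0, 0],
  [0, 0, 0, 0],
])

```text
time_s: 39.88
tool_pos: [0.5971, 0.1361, 0.1732]
orientation: [[-0.951, 0.286, -0.118], [0.291, 0.956, -0.028], [0.105, -0.061, -0.993]]
wrist_force: [-0.4, -0.4, 0.2]
grip_width: 0.0919
```

Run:
```python
from h import *
im=arm.camera('top')[:,:,::-1].copy(); cv2.imwrite('pics/top6.png',cv2.resize(im[130:290,180:440],None,fx=3,fy=3,interpolation=cv2.INTER_CUBIC))
o=arm.camera('scene')[170:300,220:390,::-1]; cv2.imwrite('pics/s6.png',cv2.resize(o,None,fx=4,fy=4,interpolation=cv2.INTER_CUBIC))
to(.5,.1,.2)
info=arm.camera_info('top'); hsv=cv2.cvtColor(im,cv2.COLOR_BGR2HSV)
H,S,V=[hsv[:,:,i].astype(int) for i in range(3)]
roi=np.zeros(H.shape,bool); roi[150:245,262:360]=1
masks={'red':((H<8)|(H>172))&(S>130)&(V>70),'blue':(H>95)&(H<125)&(S>130)&(V>70),'white':(S<40)&(V>190)}
for n,m in masks.items():
    k,l,st,c=cv2.connectedComponentsWithStats((m&roi).astype(np.uint8))
    q=[]
    for i in range(1,k):
        if st[i,4]>60:
            w=ray(info,c[i],0.090 if n=='blue' else 0.088)[:2]; r=np.linalg.norm(w-[.5277,-.2316])
            print(n,c[i].round(1),st[i,4],w.round(4),'r',r.round(4)); 
            if r>.05:q.append(w)
    if len(q)==2: print(' apart',np.linalg.norm(q[0]-q[1]))
```

```text
t 39.975 pos [0.5972 0.1346 0.1734] delta mm [ 85.1 -62.6 -14. ] grip 0.0919 F [-0.3 -0.1  0.6] yaw 73.3 tilt 6.94
red [343.4 186.9] 196 [ 0.5505 -0.3257] r 0.0968
red [279.3 204.9] 199 [ 0.5026 -0.1366] r 0.0983
 apart 0.1950506610712166
blue [287.7 172.2] 221 [ 0.5978 -0.1637] r 0.0976
blue [335.2 218.7] 224 [ 0.458  -0.2982] r 0.0964
 apart 0.194079199888116
white [319.8 162.5] 228 [ 0.6243 -0.2589] r 0.1004
white [303.  228.5] 202 [ 0.4319 -0.2036] r 0.0998
 apart 0.20017147118530015
```

View pics/top6.png

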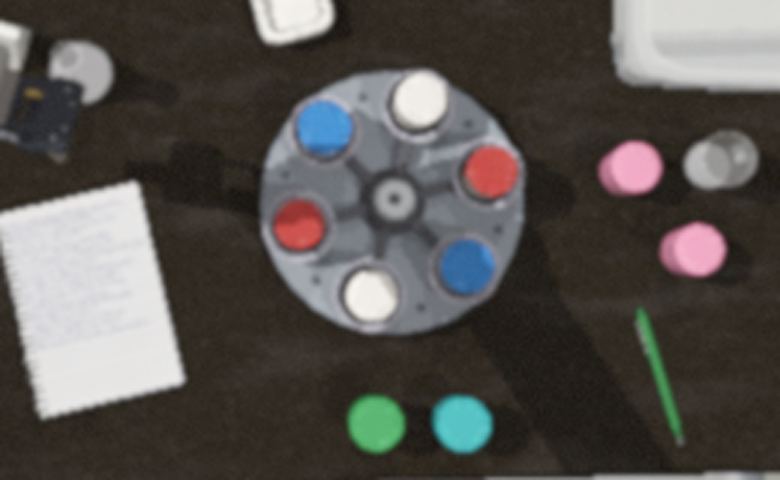

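View pics/s6.png

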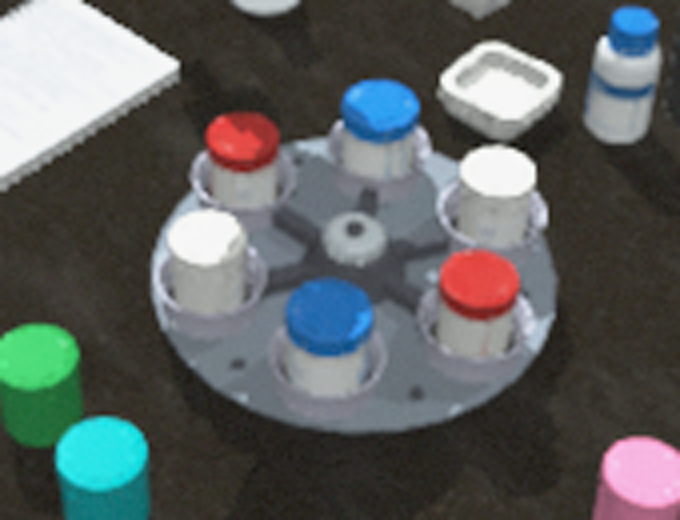

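Both views show every pair opposite and all jars down and upright. The flask (207,154) and beaker (420,184) are where they started, and the gripper is clear. Handing in.

```bash
python3 -c "
from plant import arm
print(arm.observe()['dq']); print(arm.job_done())"
```

```text
[ 0.66588876 -0.33114637  0.41998763 -0.01517202  0.02167326 -0.07093273
  0.0294227 ]
the job is handed in; nothing more can be done
None
```

The rotor is balanced: all three pairs now sit straight across the hub, and I handed the job in at about 40 s of the 102 s allowed. It took four moves: the near blue jar to the mat, white into its bucket, red into the white jar's old bucket, and the blue jar from the mat into the red jar's old bucket.

**Last checks:** in the final top view the pairs are 195 mm (red), 194 mm (blue) and 200 mm (white) apart, all over the required 183 mm. Every lid centre is 96–100 mm from the hub axis. The scene view shows all six jars upright, with none standing proud of its bucket. The flask and beaker show no visible shift, and no large force appeared in the wrist readings I took.

**What didn't go perfectly:**
- The tool's tilt drifted from 0.1° to about 7° over the run. The moves can't correct tilt, but it did not affect the placements.
- The first descent drifted about 17 mm sideways before I corrected it, with no contact.
- I judged how far down the jars sit from the tool height at release and from the pictures, not from a direct measurement.

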